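# Zero the ball reader and present the bearing ball in its tray

## Task

Zero the ball reader by pushing the button sunk in its top fully down with the tip of the stylus, and put the stylus back in its holder. Then lift the two-pocket ball tray by its upright tab and carry it, both balls staying in their pockets, so that the larger ball is right above the reader's round window with the underside of the tray about 60 mm clear of it. Finish while still holding the tray there, level and still, and leave the electrical tape, the oil bottle and the marker alone.

Things in the scene. Friction and masses are not known exactly. Their poses are not given: they have to be found in the camera images.
- reader: ball reader: a low grey case fixed on the table, 90 mm (its x) by 150 mm (its y) by 45 mm high, flat top; origin at the centre of its underside, z up. Its top carries the round window (40 mm across, dark rim) at its y = -30 mm, a small black display at y = +16 mm, and the sunk zero button at x = 0, y = +45 mm
- window (a point): centre of the reader's round window, flush with the case top (45 mm above the table); 40 mm across
- zero_button (a joint): travel of the zero button: 0 released, 0.004 m fully down. It springs back; about 1.2 N starts it, 3.6 N holds it fully down. It lies in a round well 14 mm across
- button_top (a point): centre of the button's top face (13 mm across), 4 mm below the top of the case when released; moves down with the button
- holder: stylus holder fixed on the table: grey block 50 x 50 mm, 60 mm high, on a 62 mm square foot; round hole 16 mm across and 55 mm deep in the middle of its top. Origin at the centre of its underside
- stylus: stylus, loose, upright in the holder: steel shank 10 mm thick pointing down, narrowing over its last 16 mm to a 6 mm tip; collar 26 mm across, 4 mm thick, resting on the holder top; above it a black round grip 14 mm thick, 4 to 56 mm above the origin. Origin on the axis at the collar underside, z up; the tip is 50 mm below it. 30 g
- stylus_tip (a point): tip of the stylus, 50 mm below its origin
- tray: loose aluminium ball tray: plate 140 mm (its x) by 76 mm (its y), 8 mm thick; upright grip tab in its middle, 32 mm wide along x, 12 mm thick along y, top 62 mm above the underside (low foot round it, 22 mm wide, up to 11 mm). Origin: centre of the underside, z up. About 0.22 kg. At x = +42 and -42 mm a flat round pocket 40 mm across, rim only 3 mm high
- pocket_a (a point): centre of the floor of the tray's pocket at its x = +42 mm, 5 mm above the underside
- pocket_b (a point): centre of the floor of the tray's pocket at its x = -42 mm, 5 mm above the underside
- ball_large_center (a point): centre of the larger steel ball, 25 mm across, loose in one of the two pockets (either one)
- ball_small_center (a point): centre of the smaller steel ball, 17 mm across, loose in the other pocket
- elec_roll: bystander: black roll of electrical tape lying flat, 59 mm across, 19 mm high; origin at the centre of its underside
- oil_bottle: bystander: standing dropper bottle of oil, 34 mm across, 102 mm high; origin at the centre of its underside
- marker: bystander: black felt marker lying along its y, 133 mm long, 19 mm thick; origin at the centre of its underside

How it is judged:
On the way, in this order (a step that is already met when the one before it is completed fails the run):
1. the zero button is pushed fully down (over 3 of its 4 mm) with the stylus (value of joint zero_button above 0.003 m and contact force between stylus and reader above 0.5 N and horizontal distance between stylus_tip and button_top below 0.009 m), for 0.1 s.
2. the stylus stands in its holder again, let go (horizontal distance between stylus and holder below 0.006 m and z of stylus in the frame of holder below 0.066 m and angle between stylus's own z axis and vertical below 0.12 rad and contact force between the fingers and stylus below 0.1 N), for 0.2 s.
At the end, for the whole second after the job is handed in: Tray held by the fingers only, level within 5 degrees, still; underside 35 to 90 mm above the window; larger ball within 20 mm of the window centre seen from above; both balls in their pockets; button sprung back; stylus let go, upright in its holder within 6 mm (all of step 2 and value of joint zero_button below 0.001 m and horizontal distance between ball_large_center and window below 0.02 m and z of tray in the frame of window between 0.035 and 0.09 m and angle between tray's own z axis and vertical below 0.09 rad and linear speed of tray below 0.03 m/s and angular speed of tray below 0.2 rad/s and contact force between the fingers and tray above 1 N and contact force between tray and reader below 0.1 N and (distance between ball_large_center and pocket_a below 0.0185 m or distance between ball_large_center and pocket_b below 0.0185 m) and (distance between ball_small_center and pocket_a below 0.0185 m or distance between ball_small_center and pocket_b below 0.0185 m)); the arm keeps its last pose, push and grip.
It fails at once if a ball leaves its pocket (not ((distance between ball_large_center and pocket_a below 0.024 m or distance between ball_large_center and pocket_b below 0.024 m) and (distance between ball_small_center and pocket_a below 0.024 m or distance between ball_small_center and pocket_b below 0.024 m))).
It fails at once if the electrical tape, the oil bottle or the marker is shifted by more than 30 mm (distance of any of elec_roll, oil_bottle, marker from where it was at the start of the episode above 0.03 m).
It also fails if it takes over 64 s, if anything falls off the work surface, if the arm or the gripper's body presses on something with over 40 N, if the wrist force passes 120 N, or if a joint passes its speed limit or range.

## Robot

A 6-joint arm with a two-finger parallel gripper is mounted at the origin on a cart in front of the work surface, level with it; the furniture and walls round the work are solid. World frame = base frame: x ahead of the robot, y to its left, z up, the work surface at z = 0. Lengths are in m, angles in rad, forces in N, time in s.
With the tool pointing down it reaches from about 0.35 to 0.975 m from the base axis. Payload 4.9 kg.
Tool frame: the origin (TCP) lies on the centre line of the jaws, within the pads' length; the fingertips stand manip.tip_reach ahead of it and the grasp point (between the pads) is the TCP (manip.tip_reach is the distance from the TCP to the fingertips, in m); z points along the fingers, y is the line along which they close (so a half turn about z gives the same grasp; the last joint's range is limited). The gripper opens to 85 mm and grips with 20 to 120 N. Pads are 22 mm wide; open, the fingers measure 114 mm over their backs; the gripper's body (76 mm by 85 mm) begins 54 mm behind the grasp point. The pads swing forward as they close: fully open they stand 13 mm farther back than shut.
Start: joints at [-1.331, 0.053, 1.613, -0, 1.476, -0.119], TCP at [0.219, -0.585, 0.25] pointing down, gripper open.
Joint ranges: [-3.01, 3.01], [-1.01, 2.22], [0.06, 2.58], [-1.02, 4.17], [0.09, 2.62], [-3.14, 3.14]. Speed limits (rad/s): [2.57, 2.57, 3.14, 3.14, 3.14, 3.14].

## Interface

Orientations are given as a unit quaternion [w, x, y, z].
In Python, from plant import manip gives the robot as it stands. The module is installed in compiled form; this text tells all that it offers.
- The arm moves only by the tool move_arm, never from a script. Its argument "rows" is a list of rows, each a list of 7 numbers: the shift along the tool's x, y, z in cm, then the turn, a rotation vector about the tool's x, y, z in degrees, then the opening, from -1 (shut) to 1 (fully open). In form: [[tx, ty, tz, ax, ay, az, jaw], ...]. A call has 1 to 20 rows; each row shifts and turns the commanded pose from where the row before left it, along the tool's axes as they then stand; what a row does not reach is not made up. A row lasts 1/12 s, in which the tool goes at most 41.7 mm and 7.16 degrees, less where a joint would pass 70% of its speed; a pose out of reach is approached as far as the arm can. A call is refused whole if a number of a shift passes 4.17 or a number of a turn 7.16, either way. A call with a gripper value outside its range is refused whole. The fingers move at their own pace and stop on an object; the grip force is fixed at half the most. Time passes only in rows, so rows that do not move let the fingers close. It gives the time, the measured TCP pose, the force, the opening and the grip force at its end, in the units of the state.
- manip.state(): the state, without advancing time (a new reading comes with each control period).
- manip.grab_frame(name): name is "scene" or "top" or "wrist"; returns a dict with "img" (384x512x3 uint8, blue, green, red), "mtx" (3x3 intrinsics, pixels), "R" (3x3) and "t" (3): a world point X has camera coordinates R X + t. Camera axes: x right, y down, z forward; pixel columns grow to the right and rows downward; lengths in m; the calibration is good to about 2 mm. The wrist camera is an equidistant fisheye: a pixel r from the principal point sees the ray r / f radians off the axis. A picture is of the moment at which its call begins. There is no depth.
- manip.job_done(): hands the job in; it is judged then, once.
The state is a dict: "time": time; "joint_pos": joint angles; "joint_vel": joint speeds; "joint_efforts": joint torques, N m; "tool_pos": TCP position; "tool_rot": TCP orientation; "contact_force": force on the tool from outside, world axes, zero at the start; "ft_torque": the same for the moment, N m; "gripper_width": opening from 0.0 (shut) to 1.0 (fully open); "grasp_force": force on a finger pad.
Only numpy, scipy, OpenCV 4.12 (cv2) and the standard library are available. Lean on these libraries where they do the work, as an engineer would, in place of code of your own. Each camera call takes 0.05 s, during which the arm holds its last target. There are 200 camera calls.

## Working session

There is one attempt and no reset: what is moved stays moved. The work goes in short steps, Python scripts to look and compute and a tool call to move; the robot and the scene stay as the last step left them, time stands still between calls to the robot, and variables do not carry over. Pictures are saved under pics/ and viewed, at most 10 in all, crops included, and the job is handed in when it is done.

Besides the shell and the picture viewer there is one more tool, called after ">>>" by a JSON object that holds its "fn" and its "kwargs", one argument or row to a line. move_arm: Moves the arm, as the interface text tells. Its arguments: {"type":"object","properties":{"rows":{"type":"array","items":{"type":"array","items":{"type":"number"}}}},"required":["rows"]}

```bash
mkdir -p pics
python3 - <<'E'
from plant import manip
import cv2,numpy as np
s=manip.state();print(s, manip.tip_reach)
for n in("scene","top"):
    f=manip.grab_frame(n);cv2.imwrite(f"pics/{n}0.png",f["img"]);np.savez(n+"0.npz",**f)
    print(n,f["mtx"],f["R"],f["t"])
E
```

```text
{'time': 0.0, 'joint_pos': array([-1.33100096e+00,  5.33875419e-02,  1.61430946e+00, -1.92138976e-05,
        1.47597134e+00, -1.19025828e-01]), 'joint_vel': array([-0.00045418, -0.00166166, -0.00148591, -0.00013772, -0.00195365,
       -0.00035266]), 'joint_efforts': array([ 1.37033072e-03, -3.93681979e+01, -3.70174384e+01, -1.79949925e-04,
        7.06215680e-03,  1.55248733e-05]), 'tool_pos': array([ 0.21932274, -0.58463116,  0.24903471]), 'tool_rot': array([-1.03537324e-03,  9.83948348e-01,  1.78450471e-01, -7.21771762e-05]), 'contact_force': array([-0.18829883,  0.70555287, -0.55443456]), 'ft_torque': array([0.04597526, 0.03430724, 0.05203967]), 'grasp_force': 0.0, 'gripper_width': 1.0008659475465078} 0.019
scene [[374.96219034   0.         254.16811528]
 [  0.         374.96219034 188.4566161 ]
 [  0.           0.           1.        ]] [[-0.85219797 -0.52302577  0.01423594]
 [-0.40185149  0.63685216 -0.65797774]
 [ 0.33507313 -0.56644803 -0.7529028 ]] [0.46264123 0.25807626 0.81785874]
top [[456.50076531   0.         257.03742268]
 [  0.         456.50076531 192.83087508]
 [  0.           0.           1.        ]] [[ 0.01538775 -0.99970751 -0.01865759]
 [-0.99275718 -0.0130519  -0.11942709]
 [ 0.11914864  0.02036017 -0.99266765]] [0.01041956 0.54349162 1.06909058]
```

View pics/top0.png

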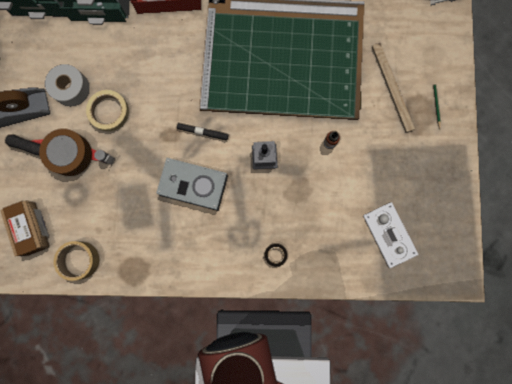

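View pics/scene0.png

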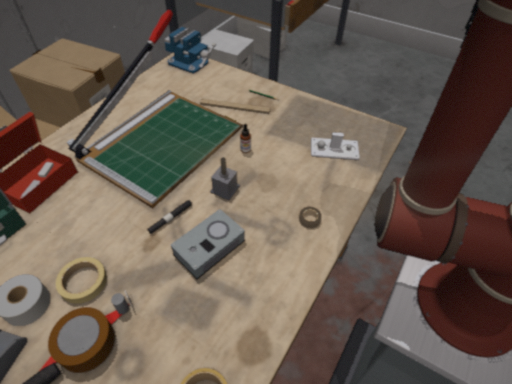

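The top view shows the reader at about (193,185), with its window at (203,186) and the button at (173,178). The holder is at (264,155), the tray at (390,235), the tape at (276,255), the bottle at (332,140) and the marker at (203,131). The scene view shows the same layout, and I'll zoom in on it.

```bash
cat > h.py <<'E'
import cv2,numpy as np
def ray(f,u,v,z):
    R,t,K=f["R"],f["t"],f["mtx"]; C=-R.T@t; d=R.T@np.linalg.inv(K)@[u,v,1]
    return (C+d*(z-C[2])/d[2])
def proj(f,X):
    p=f["mtx"]@(f["R"]@np.array(X)+f["t"]); return p[:2]/p[2]
E
python3 - <<'E'
import cv2,numpy as np
t=cv2.imread("pics/top0.png")
def c(im,x,y,w,h,k):return cv2.resize(im[y:y+h,x:x+w],None,fx=k,fy=k,interpolation=cv2.INTER_CUBIC)
a=c(t,150,130,133,100,6)
b=c(t,350,190,80,90,5); 
s=cv2.imread("pics/scene0.png")
d=c(s,300,120,70,45,5)
e=c(s,165,145,85,140,4)[:450]
m=np.zeros((600,800,3),np.uint8)
m[:450,:400]=b; m[:450,400:740]=e[:450]
cv2.imwrite("pics/c1.png",a)
cv2.imwrite("pics/c2.png",m)
E
```

```text
(no output)
```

View pics/c1.png

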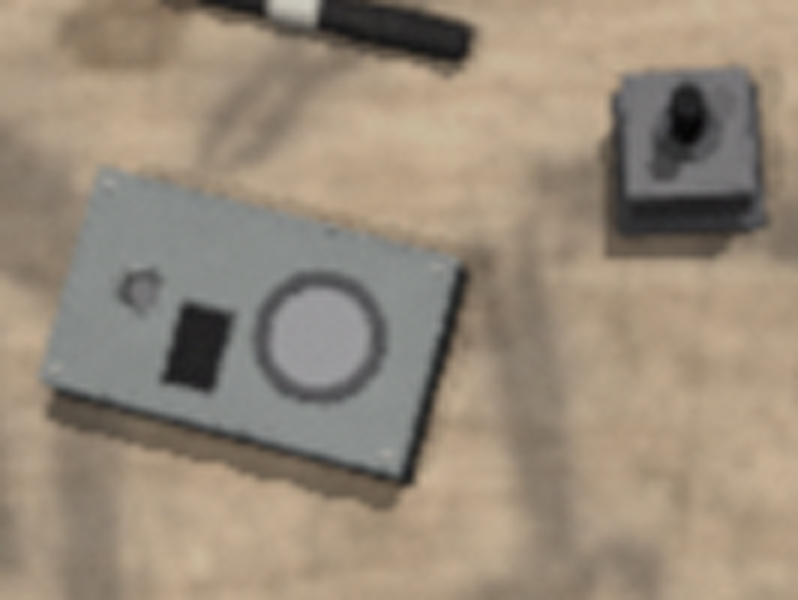

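View pics/c2.png

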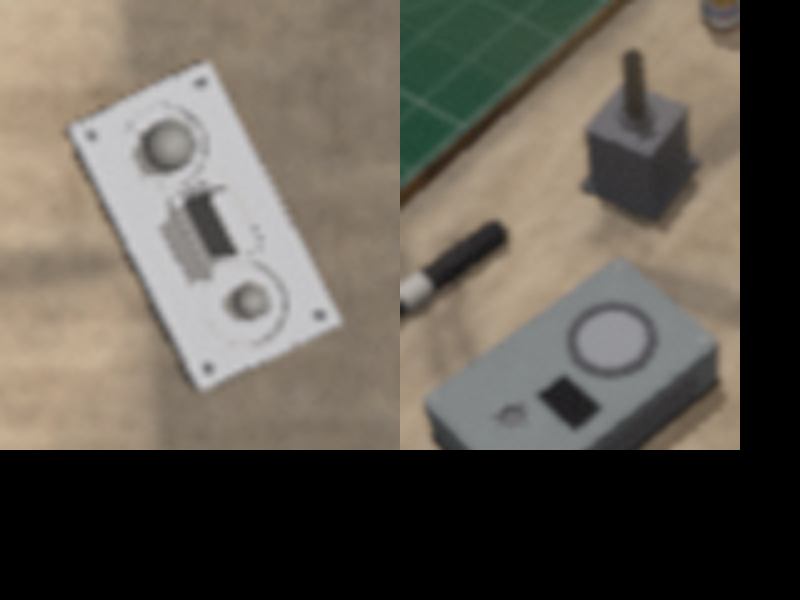

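Crop 1 shows the reader's corners, window (320,337), button (138,290) and the holder top. Crop 2 shows the tray with the large ball in the far pocket at (167,145) and the small one at (250,298).

Run:
```python
import numpy as np; from h import *
t=np.load("top0.npz"); s=np.load("scene0.npz")
def T(x,y,z,k=6,ox=150,oy=130): return ray(t,(x+.5)/k-.5+ox,(y+.5)/k-.5+oy,z)
def S(x,y,z): return ray(s,(x-400+.5)/4-.5+165,(y+.5)/4-.5+145,z)
P=lambda n,a:print(n,np.round(a,4))
rc=[T(*p,.045) for p in[(110,170),(463,260),(407,480),(45,385)]]
P("reader c",np.mean(rc,0)); P("sides",[np.linalg.norm(rc[i]-rc[i-1]) for i in range(4)])
w=T(320,337,.045);b=T(138,290,.041);P("win",w);P("but",b)
P("win S",S(612,341,.045));P("but S",S(511,415,.041))
d=rc[0]-rc[1]+rc[3]-rc[2];P("yaw of reader y",np.degrees(np.arctan2(d[1],d[0])));d=b-w;P("but-win",(np.linalg.norm(d),np.degrees(np.arctan2(d[1],d[0]))))
hc=[T(*p,.06) for p in[(617,75),(755,68),(758,190),(625,197)]]
P("holder",np.mean(hc,0));P("hs",[np.linalg.norm(hc[i]-hc[i-1]) for i in range(4)])
P("hyaw",np.degrees(np.arctan2(*(hc[1]-hc[0])[1::-1])))
P("stylus top T",T(687,98,.116));P("styl top S",S(632,55,.116))
hs=[S(*p,.06) for p in[(586,130),(634,86),(690,104),(645,156)]];P("holder S",np.mean(hs,0))
tc=[T(*p,.008,5,350,190) for p in[(68,128),(208,62),(343,323),(203,390)]]
P("tray",np.mean(tc,0));P("ts",[np.linalg.norm(tc[i]-tc[i-1]) for i in range(4)])
d=tc[2]-tc[1]+tc[3]-tc[0];P("tray x yaw",np.degrees(np.arctan2(d[1],d[0])))
P("big",T(167,145,.0175,5,350,190));P("small",T(250,298,.0135,5,350,190));P("tab",T(210,225,.062,5,350,190))
```

```text
reader c [0.5625 0.1738 0.045 ]
sides [0.0904 0.1475 0.0909 0.1501]
win [0.5572 0.1479 0.045 ]
but [0.5759 0.2224 0.041 ]
win S [0.5556 0.1458 0.045 ]
but S [0.5767 0.2162 0.041 ]
yaw of reader y 76.2034
but-win [ 0.0769 75.9355]
holder [0.6389 0.0017 0.06  ]
hs [0.0494 0.0549 0.0492 0.0526]
hyaw -86.4049
stylus top T [0.6401 0.0022 0.116 ]
styl top S [ 0.6389 -0.0013  0.116 ]
holder S [ 6.361e-01 -4.000e-04  6.000e-02]
tray [ 0.4485 -0.3072  0.008 ]
ts [0.1404 0.0763 0.1403 0.0754]
tray x yaw -153.4497
big [ 0.4864 -0.2871  0.0175]
small [ 0.4135 -0.3266  0.0135]
tab [ 0.4467 -0.2949  0.062 ]
```

>>> {"fn": "move_arm", "kwargs": {
  "rows": [
    [0,0,0,0,0,6.9,1],
    [0,0,0,0,0,6.9,1],
    [0,0,0,0,0,6.8,1],
    [2,-2.8,0,0,0,0,1],
    [2.3,-3.2,0,0,0,0,1],
    [2.3,-3.2,0,0,0,0,1],
    [2.3,-3.2,0,0,0,0,1],
    [2.3,-3.2,0,0,0,0,1],
    [2.3,-3.2,0,0,0,0,1],
    [2.3,-3.2,0,0,0,0,1],
    [2.3,-3.2,0,0,0,0,1],
    [2.3,-3.2,0,0,0,0,1],
    [2.3,-3.2,0,0,0,0,1],
    [2.3,-3.2,0,0,0,0,1],
    [2.3,-3.2,0,0,0,0,1],
    [2.3,-3.2,0,0,0,0,1],
    [2.3,-3.2,0,0,0,0,1],
    [2.3,-3.2,0,0,0,0,1],
    [2.3,-3.2,0,0,0,0,1]
  ]
}}

```text
time: 1.68
tool_pos: [0.5854, -0.0755, 0.2498]
tool_rot: [-0.0, 1.0, -0.0, -0.0]
contact_force: [0.1, -0.4, -0.7]
gripper_width: 0.997
grasp_force: 0.0
```

>>> {"fn": "move_arm", "kwargs": {
  "rows": [
    [2.3,-3.2,0,0,0,0,1],
    [2.3,-3.2,0,0,0,0,1],
    [0.4,-1.1,0,0,0,0,1],
    [0,0,0,0,0,0,1],
    [0,0,0,0,0,0,1]
  ]
}}

```text
time: 2.1
tool_pos: [0.6345, -0.0023, 0.2495]
tool_rot: [0.0, 1.0, 0.0, -0.001]
contact_force: [0.1, -0.3, 0.1]
gripper_width: 0.997
grasp_force: 0.0
```

Run:
```python
from plant import manip
import cv2,numpy as np
print(manip.state()["tool_pos"],manip.state()["tool_rot"],manip.state()["contact_force"])
f=manip.grab_frame("wrist");cv2.imwrite("pics/w1.png",f["img"]);np.savez("w1.npz",**f)
print(f["mtx"],f["R"],f["t"])
```

```text
[ 0.63449553 -0.00226462  0.24954102] [ 2.58877619e-04  9.99999608e-01  2.34100820e-04 -8.13977517e-04] [ 0.13675527 -0.29077856  0.0560919 ]
[[297.31863964   0.         256.23207326]
 [  0.         297.31863964 188.89465836]
 [  0.           0.           1.        ]] [[-5.11231768e-04 -9.99999810e-01  3.45868856e-04]
 [-9.57398568e-01  5.89328938e-04  2.88769172e-01]
 [-2.88769321e-01 -1.83506373e-04 -9.57398687e-01]] [-0.00158703  0.56949698  0.56190415]
```

View pics/w1.png

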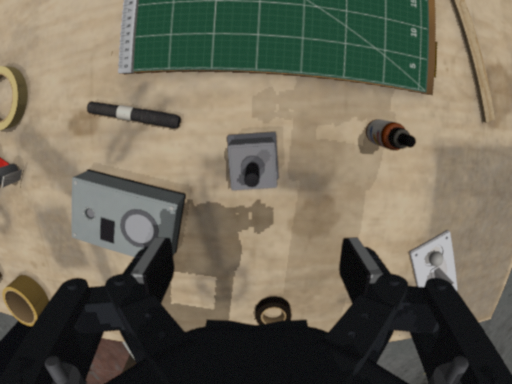

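The wrist view shows the stylus grip at about (254,173) on the holder, with the window at (139,230), the button at (90,213), and tray parts at right. I'll refine these positions by mask.

```bash
cat >> h.py <<'E'
def wray(f,u,v,z):
    R,t,K=f["R"],f["t"],f["mtx"]; C=-R.T@t
    p=np.array([(u-K[0,2])/K[0,0],(v-K[1,2])/K[1,1]]); r=np.linalg.norm(p)
    d=R.T@np.r_[p*np.sin(r)/r,np.cos(r)]
    return C+d*(z-C[2])/d[2]
def wproj(f,X):
    c=f["R"]@np.array(X)+f["t"]; r=np.hypot(*c[:2]); a=np.arctan2(r,c[2])
    return np.array([f["mtx"][0,2],f["mtx"][1,2]])+f["mtx"][0,0]*a*c[:2]/r
E
python3 - <<'E'
import numpy as np; from h import *
f=np.load("w1.npz"); im=f["img"]; g=cv2.cvtColor(im,cv2.COLOR_BGR2GRAY)
print("C",-f["R"].T@f["t"])
# window: brightest blob inside reader
roi=g[205:252,113:165]; print("case",g[240,110],"win",g[230,139],"rim")
m=cv2.connectedComponentsWithStats((g>g[230,139]-14).astype(np.uint8))
l=m[1][230,139]; print("win comp",m[2][l],m[3][l], wray(f,*m[3][l],.045))
r=g[203:225,78:103]; d=(r<np.median(r)-18).astype(np.uint8); c=cv2.moments(d,True)
u,v=78+c["m10"]/c["m00"],203+c["m01"]/c["m00"];print("but",c["m00"],u,v,wray(f,u,v,.041))
# stylus
st=np.zeros_like(g);st[155:192,240:270]=g[155:192,240:270]<35
ys,xs=np.nonzero(st);print("sty",len(xs),xs.min(),xs.max(),ys.min(),ys.max())
for y in range(ys.min(),ys.max()+1): q=xs[ys==y];print(y,q.min(),q.max(),end="; ")
print()
for X in[(.638,0,.116),(.638,0,.064),(.638,0,.06),(.663,.025,.06),(.613,.025,.06),(.613,-.025,.06),(.663,-.025,.06)]:print(X,wproj(f,X))
cv2.imwrite("pics/w1c.png",cv2.resize(im[120:260,60:290],None,fx=3.4,fy=3.4,interpolation=cv2.INTER_CUBIC))
E
```

```text
C [ 0.70749546 -0.00181954  0.37351367]
case 33 win 152 rim
win comp [126 215  26  28 559] [138.50805009 228.05008945] [0.55615706 0.14882008 0.045     ]
but 111.0 91.34234234234233 215.02702702702703 [0.57053515 0.22047301 0.041     ]
sty 162 245 258 163 185
163 250 254; 164 249 256; 165 248 257; 166 247 257; 167 247 257; 168 246 257; 169 246 258; 170 246 258; 171 246 258; 172 246 258; 173 245 258; 174 245 258; 175 245 258; 176 245 258; 177 257 257; 178 257 257; 179 253 257; 180 255 256; 181 255 256; 182 253 256; 183 252 255; 184 253 254; 185 252 252; 
(0.638, 0, 0.116) [254.14389928 180.16983603]
(0.638, 0, 0.064) [254.45813626 167.46727685]
(0.638, 0, 0.06) [254.47830304 166.65592073]
(0.663, 0.025, 0.06) [230.9327923  143.83739463]
(0.613, 0.025, 0.06) [231.87969758 188.85166107]
(0.613, -0.025, 0.06) [277.19018426 188.82492653]
(0.663, -0.025, 0.06) [277.96124915 143.78290893]
```

View pics/w1c.png

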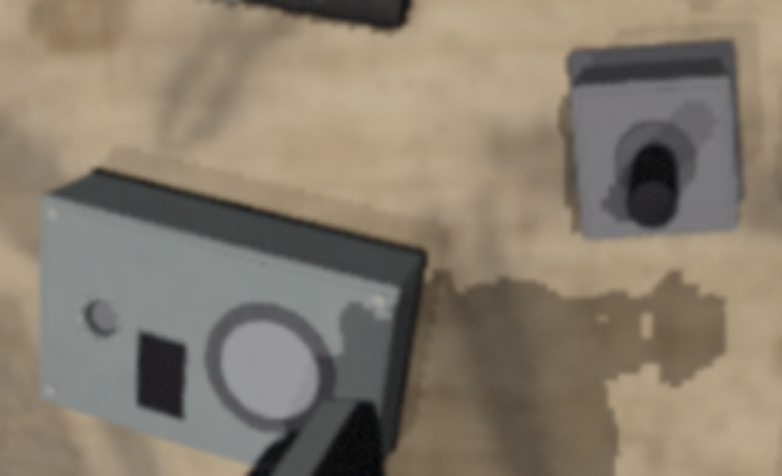

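The crop shows the button well at (101,317), the window centre at (271,367), the stylus top at (652,205), and the collar at about (655,152).

Run:
```python
import numpy as np; from h import *
f=np.load("w1.npz")
W=lambda x,y,z:np.round(wray(f,60+(x+.5)/3.4-.5,120+(y+.5)/3.4-.5,z),4)
print("but",W(101,317,.044));print("win",W(271,367,.045));print("stop",W(652,205,.116));print("collar",W(655,155,.064))
h=[W(*p,.06) for p in[(573,88),(733,77),(739,230),(584,238)]];print("hold",np.mean(h,0),h)
```

```text
but [0.5748 0.2211 0.044 ]
win [0.5569 0.1475 0.045 ]
stop [0.6382 0.0024 0.116 ]
collar [0.6404 0.0023 0.064 ]
hold [0.638175 0.00165  0.06    ] [array([0.6612, 0.028 , 0.06  ]), array([ 0.6646, -0.0221,  0.06  ]), array([ 0.6148, -0.0248,  0.06  ]), array([0.6121, 0.0255, 0.06  ])]
```

>>> {"fn": "move_arm", "kwargs": {
  "rows": [
    [0.4,-0.4,2,0,0,0,1],
    [0,0,3,0,0,0,1],
    [0,0,3,0,0,0,1],
    [0,0,3,0,0,0,1],
    [0,0,2.5,0,0,0,1],
    [0,0,1.5,0,0,0,1],
    [0,0,0.7,0,0,0,1],
    [0,0,0,0,0,0,1],
    [0,0,0,0,0,0,-1],
    [0,0,0,0,0,0,-1],
    [0,0,0,0,0,0,-1],
    [0,0,0,0,0,0,-1],
    [0,0,0,0,0,0,-1],
    [0,0,0,0,0,0,-1],
    [0,0,0,0,0,0,-1],
    [0,0,0,0,0,0,-1],
    [0,0,0,0,0,0,-1],
    [0,0,0,0,0,0,-1]
  ]
}}

```text
time: 3.65
tool_pos: [0.6394, 0.0015, 0.0941]
tool_rot: [0.0, 1.0, -0.0, 0.001]
contact_force: [-0.6, 1.3, 4.8]
gripper_width: 0.148
grasp_force: 58.4
```

>>> {"fn": "move_arm", "kwargs": {
  "rows": [
    [0,0,-1,0,0,0,-1],
    [0,0,-2,0,0,0,-1],
    [0,0,-2.5,0,0,0,-1],
    [0,0,-2,0,0,0,-1],
    [0,0,-0.7,0,0,0,-1],
    [-0.4,-1.3,0,0,0,0,-1],
    [-0.8,-2.7,0,0,0,0,-1],
    [-0.8,-2.7,0,0,0,0,-1],
    [-0.8,-2.7,0,0,0,0,-1],
    [-0.8,-2.7,0,0,0,0,-1],
    [-0.8,-2.7,0,0,0,0,-1],
    [-0.8,-2.7,0,0,0,0,-1],
    [-0.8,-2.7,0,0,0,0,-1],
    [-0.4,-1.7,0,0,0,0,-1],
    [0,0,1.5,0,0,0,-1],
    [0,0,1.3,0,0,0,-1],
    [0,0,0,0,0,0,-1],
    [0,0,0,0,0,0,-1]
  ]
}}

```text
time: 5.15
tool_pos: [0.5732, 0.2201, 0.1443]
tool_rot: [0.001, 1.0, -0.001, -0.003]
contact_force: [0.8, -0.3, -0.7]
gripper_width: 0.142
grasp_force: 58.5
```

Run:
```python
from plant import manip
from h import *
s=manip.state();p=s["tool_pos"];print(p,s["tool_rot"],s["contact_force"],s["gripper_width"])
c=[]
for n in("scene","wrist","top"):
    f=manip.grab_frame(n);np.savez(n+"2.npz",**f)
    pr=wproj if n=="wrist" else proj
    q=pr(f,[p[0],p[1],p[2]-.0841]);b=pr(f,[.575,.2205,.043]);print(n,q,b)
    x,y=np.int32(b); x=np.clip(x-33,0,445);y=np.clip(y-50,0,284)
    print("crop",x,y); c.append(cv2.resize(f["img"][y:y+100,x:x+66],None,fx=4,fy=4,interpolation=cv2.INTER_CUBIC))
cv2.imwrite("pics/b2.png",np.hstack(c))
```

```text
[0.57317431 0.22009432 0.14430628] [ 6.38571124e-04  9.99996145e-01 -5.10464249e-04 -2.65369305e-03] [ 0.76049355 -0.30516752 -0.71072588] 0.1421935520075763
scene [191.63457972 245.73290165] [191.72739627 249.60397218]
crop 158 199
wrist [256.71490653 202.66573026] [256.15939339 193.33851899]
crop 223 143
top [171.85691068 177.81490461] [173.17431639 178.14973781]
crop 140 128
```

View pics/b2.png

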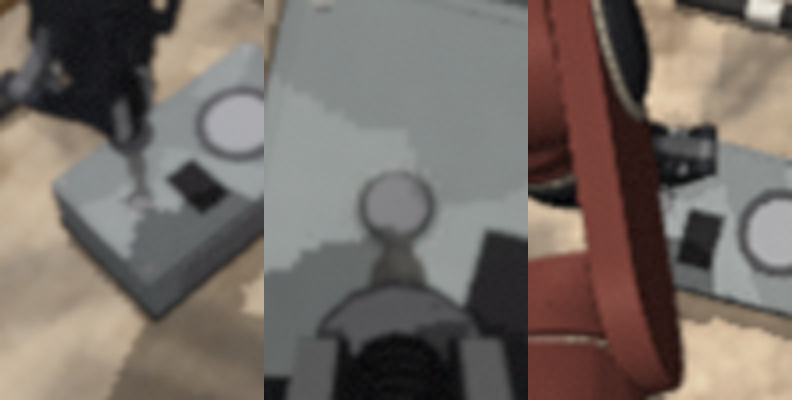

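The wrist crop has the tip at about (398,240), just short of the button centre at (397,207) and on its axis once height is accounted for. The projections agree to about 1 mm.

>>> {"fn": "move_arm", "kwargs": {
  "rows": [
    [0.1,0,0.8,0,0,0,-1],
    [0,0,0.6,0,0,0,-1],
    [0,0,0.3,0,0,0,-1],
    [0,0,0.2,0,0,0,-1],
    [0,0,0.1,0,0,0,-1],
    [0,0,0.1,0,0,0,-1],
    [0,0,0.1,0,0,0,-1],
    [0,0,0,0,0,0,-1]
  ]
}}

```text
time: 5.97
tool_pos: [0.5761, 0.2206, 0.1253]
tool_rot: [-0.0, 1.0, -0.0, 0.0]
contact_force: [0.7, 0.9, 0.0]
gripper_width: 0.146
grasp_force: 58.5
```

>>> {"fn": "move_arm", "kwargs": {
  "rows": [
    [0,0,0.1,0,0,0,-1],
    [0,0,0,0,0,0,-1],
    [0,0,0,0,0,0,-1]
  ]
}}

```text
time: 6.22
tool_pos: [0.5763, 0.2206, 0.1248]
tool_rot: [-0.0, 1.0, -0.0, 0.0]
contact_force: [-0.4, -0.3, 0.9]
gripper_width: 0.142
grasp_force: 58.5
```

>>> {"fn": "move_arm", "kwargs": {
  "rows": [
    [-0.15,0,0,0,0,0,-1],
    [0,0,0.1,0,0,0,-1],
    [0,0,0.1,0,0,0,-1],
    [0,0,0,0,0,0,-1],
    [0,0,0,0,0,0,-1]
  ]
}}

```text
time: 6.63
tool_pos: [0.575, 0.2206, 0.1227]
tool_rot: [-0.0, 1.0, -0.0, 0.001]
contact_force: [0.9, 0.4, 2.6]
gripper_width: 0.148
grasp_force: 58.5
```

>>> {"fn": "move_arm", "kwargs": {
  "rows": [
    [0,0,0.1,0,0,0,-1],
    [0,0,0.1,0,0,0,-1],
    [0,0,0,0,0,0,-1],
    [0,0,0,0,0,0,-1]
  ]
}}

```text
time: 6.97
tool_pos: [0.575, 0.2207, 0.1209]
tool_rot: [-0.0, 1.0, -0.0, 0.001]
contact_force: [1.3, 0.3, 3.9]
gripper_width: 0.147
grasp_force: 58.6
```

>>> {"fn": "move_arm", "kwargs": {
  "rows": [
    [0,0,0.1,0,0,0,-1],
    [0,0,0.05,0,0,0,-1],
    [0,0,0,0,0,0,-1],
    [0,0,0,0,0,0,-1]
  ]
}}

```text
time: 7.3
tool_pos: [0.5753, 0.2207, 0.1207]
tool_rot: [-0.0, 1.0, -0.0, 0.001]
contact_force: [-0.2, -1.6, 8.9]
gripper_width: 0.15
grasp_force: 59.0
```

>>> {"fn": "move_arm", "kwargs": {
  "rows": [
    [0,0,0,0,0,0,-1],
    [0,0,-1,0,0,0,-1],
    [0,0,-2,0,0,0,-1],
    [0,0,-2,0,0,0,-1],
    [0,0,-1,0,0,0,-1],
    [0.4,1.3,0,0,0,0,-1],
    [0.8,2.7,0,0,0,0,-1],
    [0.8,2.7,0,0,0,0,-1],
    [0.8,2.7,0,0,0,0,-1],
    [0.8,2.7,0,0,0,0,-1],
    [0.8,2.7,0,0,0,0,-1],
    [0.8,2.7,0,0,0,0,-1],
    [0.8,2.7,0,0,0,0,-1],
    [0.4,1.7,0,0,0,0,-1],
    [0,0,0,0,0,0,-1],
    [0,0,0,0,0,0,-1],
    [0,0,0,0,0,0,-1]
  ]
}}

```text
time: 8.72
tool_pos: [0.6376, 0.0016, 0.1775]
tool_rot: [-0.0, 1.0, -0.0, -0.001]
contact_force: [-0.3, 0.1, -0.7]
gripper_width: 0.147
grasp_force: 58.5
```

Run:
```python
from plant import manip
from h import *
s=manip.state();p=s["tool_pos"];print(p,s["tool_rot"],s["contact_force"],s["gripper_width"])
f=manip.grab_frame("wrist");np.savez("w3.npz",**f)
print(wproj(f,[p[0],p[1],p[2]-.0841]),[wproj(f,[.6385+a,.0017+b,.06]) for a,b in((.025,.025),(.025,-.025),(-.025,.025),(-.025,-.025))])
cv2.imwrite("pics/b3.png",cv2.resize(f["img"][130:280,176:336],None,fx=4,fy=4,interpolation=cv2.INTER_CUBIC))
```

```text
[0.63755691 0.00162609 0.17746782] [-3.27014283e-04  9.99999168e-01 -4.82131598e-04 -1.15118359e-03] [-0.26426972  0.14199331 -0.7143255 ] 0.14674654031600354
[256.94277855 202.04813411] [array([226.57971223, 159.08727626]), array([286.920849  , 158.98877195]), array([228.31514435, 215.3138582 ]), array([285.35022985, 215.22143499])]
```

View pics/b3.png

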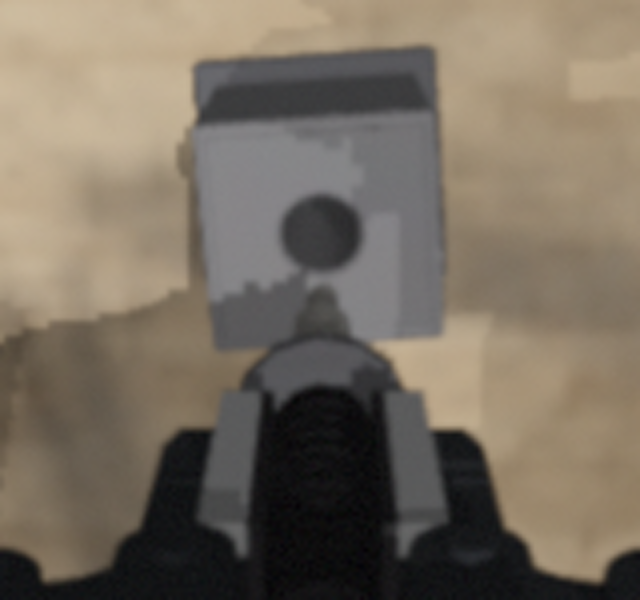

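The crop shows the hole at (321,232) and the tip at about (321,293).

Run:
```python
from h import *
f=np.load("w3.npz");print(wray(f,255.9,187.6,.06),wray(f,255.9,130+294/4-.5,.0934))
```

```text
[0.63880079 0.0024585  0.06      ] [0.63682064 0.00240074 0.0934    ]
```

>>> {"fn": "move_arm", "kwargs": {
  "rows": [
    [0.15,-0.05,0,0,0,0,-1],
    [0,0,1,0,0,0,-1],
    [0,0,1.2,0,0,0,-1],
    [0,0,0.8,0,0,0,-1],
    [0,0,0.6,0,0,0,-1],
    [0,0,0.6,0,0,0,-1],
    [0,0,0.3,0,0,0,-1],
    [0,0,0,0,0,0,-1]
  ]
}}

```text
time: 9.43
tool_pos: [0.6393, 0.0021, 0.1325]
tool_rot: [-0.0, 1.0, -0.0, -0.001]
contact_force: [1.3, 0.1, 0.1]
gripper_width: 0.147
grasp_force: 58.5
```

>>> {"fn": "move_arm", "kwargs": {
  "rows": [
    [0,0,0.8,0,0,0,-1],
    [0,0,0.8,0,0,0,-1],
    [0,0,0.8,0,0,0,-1],
    [0,0,0.6,0,0,0,-1],
    [0,0,0.4,0,0,0,-1],
    [0,0,0,0,0,0,-1],
    [0,0,0,0,0,0,-1]
  ]
}}

```text
time: 10.02
tool_pos: [0.6397, 0.002, 0.0994]
tool_rot: [-0.0, 1.0, -0.0, -0.0]
contact_force: [-0.0, 0.6, -0.8]
gripper_width: 0.148
grasp_force: 58.5
```

>>> {"fn": "move_arm", "kwargs": {
  "rows": [
    [0,0,0.3,0,0,0,-1],
    [0,0,0.15,0,0,0,-1],
    [0,0,0.05,0,0,0,-1],
    [0,0,0,0,0,0,-1],
    [0,0,0,0,0,0,-0.4],
    [0,0,0,0,0,0,-0.2],
    [0,0,0,0,0,0,0.2],
    [0,0,0,0,0,0,0.6],
    [0,0,0,0,0,0,1],
    [0,0,0,0,0,0,1],
    [0,0,0,0,0,0,1],
    [0,0,0,0,0,0,1]
  ]
}}

```text
time: 11.02
tool_pos: [0.6399, 0.002, 0.0948]
tool_rot: [0.0, 1.0, -0.0, 0.0]
contact_force: [0.2, 0.8, 0.5]
gripper_width: 0.999
grasp_force: 0.0
```

>>> {"fn": "move_arm", "kwargs": {
  "rows": [
    [0,0,-1,0,0,0,1],
    [0,0,-2,0,0,0,1],
    [0,0,-3,0,0,0,1],
    [0,0,-4,0,0,0,1],
    [0,0,-4,0,0,0,1],
    [0,0,-2,0,0,0,1],
    [0,0,0,0,0,0,1]
  ]
}}

```text
time: 11.6
tool_pos: [0.643, 0.0017, 0.2642]
tool_rot: [0.001, 1.0, -0.0, 0.007]
contact_force: [-0.5, 0.1, 1.0]
gripper_width: 1.0
grasp_force: 0.0
```

Run:
```python
from plant import manip
from h import *
s=manip.state();p=s["tool_pos"];print(p,s["contact_force"],s["gripper_width"])
f=manip.grab_frame("wrist");g=cv2.cvtColor(f["img"],cv2.COLOR_BGR2GRAY)
a,b=wproj(f,[.639,.0024,.116]),wproj(f,[.639,.0024,.066]);print(a,b)
# black grip column extents
for v in range(int(b[1])-6,int(a[1])+12,2):
    q=np.nonzero(g[v,235:275]<40)[0]; print(v,(q.min()+235,q.max()+235) if len(q) else None,end="; ")
```

```text
[0.64302671 0.00173087 0.26417428] [-0.50073924  0.14622213  0.99917511] 1.000050065669227
[255.76292808 186.12367535] [255.77014473 174.24361278]
168 None; 170 (np.int64(253), np.int64(258)); 172 (np.int64(252), np.int64(260)); 174 (np.int64(251), np.int64(261)); 176 (np.int64(250), np.int64(261)); 178 (np.int64(250), np.int64(261)); 180 (np.int64(249), np.int64(261)); 182 (np.int64(249), np.int64(261)); 184 (np.int64(250), np.int64(261)); 186 (np.int64(250), np.int64(261)); 188 (np.int64(251), np.int64(260)); 190 (np.int64(253), np.int64(259)); 192 None; 194 None; 196 None;
```

>>> {"fn": "move_arm", "kwargs": {
  "rows": [
    [-1,1.55,0,0,0,0,1],
    [-2,3.1,0,0,0,0,1],
    [-2,3.1,0,0,0,0,1],
    [-2,3.1,0,0,0,0,1],
    [-2,3.1,0,0,0,0,1],
    [-2,3.1,0,0,0,0,1],
    [-2,3.1,0,0,0,0,1],
    [-2,3.1,0,0,0,0,1],
    [-2,3.1,0,0,0,0,1],
    [-1.5,3.1,0,0,0,0,1],
    [-0.9,1.55,0,0,0,0,1],
    [0,0,0,0,0,-6.6,1],
    [0,0,0,0,0,-6.6,1],
    [0,0,0,0,0,-6.6,1],
    [0,0,0,0,0,-6.6,1],
    [0,0,0,0,0,0,1],
    [0,0,0,0,0,0,1],
    [0,0,0,0,0,0,1]
  ]
}}

```text
time: 13.15
tool_pos: [0.4454, -0.3075, 0.2538]
tool_rot: [-0.001, 0.974, 0.227, -0.0]
contact_force: [0.1, 0.5, -0.6]
gripper_width: 0.997
grasp_force: 0.0
```

Run:
```python
from plant import manip
from h import *
s=manip.state();p=s["tool_pos"];print(p,s["tool_rot"])
f=manip.grab_frame("wrist");np.savez("w4.npz",**f)
for n,X in dict(tabtop=(.449,-.307,.062),c=(.4485,-.3072,.008)).items():print(n,wproj(f,X))
cv2.imwrite("pics/b4.png",cv2.resize(f["img"][90:290,156:356],None,fx=3,fy=3,interpolation=cv2.INTER_CUBIC))
```

```text
[ 0.44535968 -0.30749718  0.25384476] [-6.75989488e-04  9.73924628e-01  2.26870298e-01 -4.79571952e-04]
tabtop [258.11151603 166.58715796]
c [257.90328072 157.83073352]
```

View pics/b4.png

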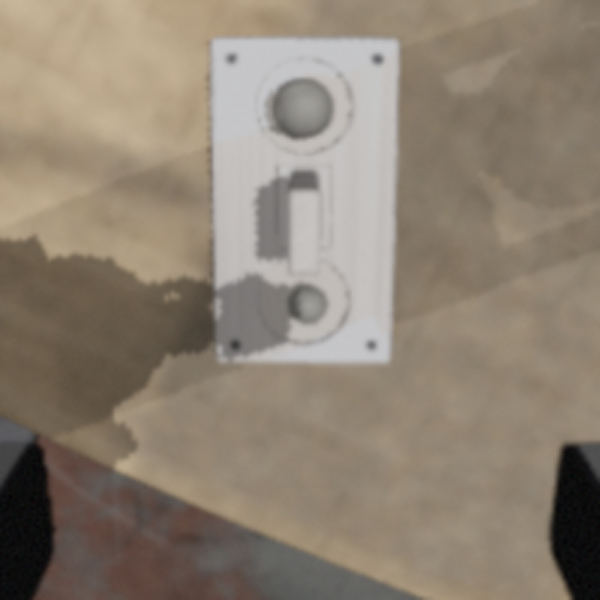

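The crop shows the tab top centred at (304,231), which matches the prediction within 1 mm. The large ball is at (302,107) and the small one at (310,303).

>>> {"fn": "move_arm", "kwargs": {
  "rows": [
    [0.35,0,1,0,0,0,1],
    [0,0,2.5,0,0,0,1],
    [0,0,3,0,0,0,1],
    [0,0,3,0,0,0,1],
    [0,0,3,0,0,0,1],
    [0,0,2.5,0,0,0,1],
    [0,0,2,0,0,0,1],
    [0,0,1.5,0,0,0,1],
    [0,0,1.2,0,0,0,1],
    [0,0,0.8,0,0,0,1],
    [0,0,0.3,0,0,0,1],
    [0,0,0,0,0,0,1],
    [0,0,0,0,0,0,1]
  ]
}}

```text
time: 14.28
tool_pos: [0.4494, -0.3067, 0.0476]
tool_rot: [0.001, 0.974, 0.228, 0.0]
contact_force: [-0.7, -0.1, 1.2]
gripper_width: 1.0
grasp_force: 0.0
```

>>> {"fn": "move_arm", "kwargs": {
  "rows": [
    [0,0,0,0,0,0,0.4],
    [0,0,0,0,0,0,0],
    [0,0,0,0,0,0,-0.3],
    [0,0,0,0,0,0,-0.45],
    [0,0,0,0,0,0,-0.55],
    [0,0,0,0,0,0,-0.6],
    [0,0,0,0,0,0,-0.65],
    [0,0,0,0,0,0,-0.7],
    [0,0,0,0,0,0,-0.75],
    [0,0,0,0,0,0,-0.8],
    [0,0,0,0,0,0,-1],
    [0,0,0,0,0,0,-1],
    [0,0,0,0,0,0,-1],
    [0,0,0,0,0,0,-1]
  ]
}}

```text
time: 15.45
tool_pos: [0.4489, -0.3064, 0.0469]
tool_rot: [0.0, 0.974, 0.228, 0.0]
contact_force: [0.1, 0.1, 0.6]
gripper_width: 0.133
grasp_force: 58.9
```

>>> {"fn": "move_arm", "kwargs": {
  "rows": [
    [0,0,-0.05,0,0,0,-1],
    [0,0,-0.1,0,0,0,-1],
    [0,0,-0.2,0,0,0,-1],
    [0,0,-0.3,0,0,0,-1],
    [0,0,-0.4,0,0,0,-1],
    [0,0,-0.5,0,0,0,-1],
    [0,0,-0.6,0,0,0,-1],
    [0,0,-0.7,0,0,0,-1],
    [0,0,-0.8,0,0,0,-1],
    [0,0,-0.9,0,0,0,-1],
    [0,0,-0.9,0,0,0,-1],
    [0,0,-0.9,0,0,0,-1],
    [0,0,-0.9,0,0,0,-1],
    [0,0,-0.9,0,0,0,-1],
    [0,0,-0.8,0,0,0,-1],
    [0,0,-0.7,0,0,0,-1],
    [0,0,-0.6,0,0,0,-1],
    [0,0,-0.4,0,0,0,-1],
    [0,0,-0.3,0,0,0,-1],
    [0,0,-0.1,0,0,0,-1]
  ]
}}

```text
time: 17.12
tool_pos: [0.4489, -0.3064, 0.1577]
tool_rot: [0.0, 0.974, 0.228, 0.0]
contact_force: [0.9, -0.5, -3.2]
gripper_width: 0.131
grasp_force: 58.4
```

```bash
cat > ball.py <<'E'
from plant import manip
from h import *
import sys
s=manip.state();p=s["tool_pos"];print(p,s["tool_rot"],s["contact_force"],s["gripper_width"])
f=manip.grab_frame("wrist");g=cv2.cvtColor(f["img"],cv2.COLOR_BGR2GRAY)
q=s["tool_rot"];yaw=2*np.arctan2(q[2],q[1]);d=np.array([np.cos(yaw),np.sin(yaw)])
zu=p[2]-.0469
for sg in(1,-1):print("pocket px",wproj(f,[*(p[:2]+sg*.042*d),zu+.005]),"nominal",p[:2]+sg*.042*d)
print("tabtop px",wproj(f,[*p[:2],zu+.062]),"under",zu,"deg",np.degrees(yaw))
np.savez(sys.argv[1]+".npz",zu=zu,**f)
cv2.imwrite(f"pics/{sys.argv[1]}.png",cv2.resize(f["img"][60:260,156:356],None,fx=3,fy=3,interpolation=cv2.INTER_CUBIC))
E
python3 ball.py b5
```

```text
[ 0.44890375 -0.3064064   0.15774113] [1.71293538e-04 9.73669368e-01 2.27964733e-01 1.16396309e-04] [ 0.89038036 -0.54815652 -3.20538319] 0.13101733278045585
pocket px [257.07184271 157.20542493] nominal [ 0.48653844 -0.28776157]
pocket px [257.06549087 282.46414872] nominal [ 0.41126905 -0.32505123]
tabtop px [257.40400145 277.75680334] under 0.11084112812465091 deg 26.354553833254926
```

View pics/b5.png

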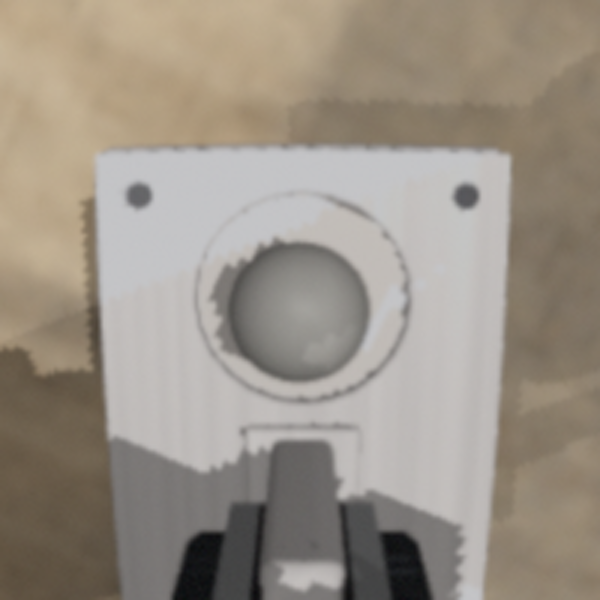

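The large ball sits at (299,312), central in its pocket ring at (302,297) once parallax is accounted for. The tray is level and gripped, so I'll carry it gently.

>>> {"fn": "move_arm", "kwargs": {
  "rows": [
    [0.06,-0.08,0,0,0,0,-1],
    [0.12,-0.16,0,0,0,0,-1],
    [0.17,-0.24,0,0,0,0,-1],
    [0.23,-0.32,0,0,0,0,-1],
    [0.29,-0.41,0,0,0,0,-1],
    [0.35,-0.49,0,0,0,0,-1],
    [0.41,-0.57,0,0,0,0,-1],
    [0.46,-0.65,0,0,0,0,-1],
    [0.52,-0.73,0,0,0,0,-1],
    [0.58,-0.81,0,0,0,0,-1],
    [0.58,-0.81,0,0,0,0,-1],
    [0.58,-0.81,0,0,0,0,-1],
    [0.58,-0.81,0,0,0,0,-1],
    [0.58,-0.81,0,0,0,0,-1],
    [0.58,-0.81,0,0,0,0,-1],
    [0.58,-0.81,0,0,0,0,-1],
    [0.58,-0.81,0,0,0,0,-1],
    [0.58,-0.81,0,0,0,0,-1],
    [0.58,-0.81,0,0,0,0,-1],
    [0.58,-0.81,0,0,0,0,-1]
  ]
}}

```text
time: 18.83
tool_pos: [0.4737, -0.1529, 0.1573]
tool_rot: [0.0, 0.974, 0.228, 0.0]
contact_force: [0.2, 0.5, -3.6]
gripper_width: 0.135
grasp_force: 58.4
```

>>> {"fn": "move_arm", "kwargs": {
  "rows": [
    [0.58,-0.81,0,0,0,0,-1],
    [0.58,-0.81,0,0,0,0,-1],
    [0.58,-0.81,0,0,0,0,-1],
    [0.58,-0.81,0,0,0,0,-1],
    [0.58,-0.81,0,0,0,0,-1],
    [0.58,-0.81,0,0,0,0,-1],
    [0.58,-0.81,0,0,0,0,-1],
    [0.58,-0.81,0,0,0,0,-1],
    [0.58,-0.81,0,0,0,0,-1],
    [0.58,-0.81,0,0,0,0,-1],
    [0.58,-0.81,0,0,0,0,-1],
    [0.58,-0.81,0,0,0,0,-1],
    [0.58,-0.81,0,0,0,0,-1],
    [0.58,-0.81,0,0,0,0,-1],
    [0.58,-0.81,0,0,0,0,-1],
    [0.58,-0.81,0,0,0,0,-1],
    [0.58,-0.81,0,0,0,0,-1],
    [0.58,-0.81,0,0,0,0,-1],
    [0.58,-0.81,0,0,0,0,-1],
    [0.58,-0.81,0,0,0,0,-1]
  ]
}}

```text
time: 20.5
tool_pos: [0.5058, 0.0438, 0.1573]
tool_rot: [-0.0, 0.974, 0.228, -0.0]
contact_force: [0.5, 0.2, -3.4]
gripper_width: 0.132
grasp_force: 58.4
```

>>> {"fn": "move_arm", "kwargs": {
  "rows": [
    [0.58,-0.81,0,0,0,0,-1],
    [0.58,-0.81,0,0,0,0,-1],
    [0.58,-0.81,0,0,0,0,-1],
    [0.58,-0.81,0,0,0,0,-1],
    [0.52,-0.73,0,0,0,0,-1],
    [0.46,-0.65,0,0,0,0,-1],
    [0.41,-0.57,0,0,0,0,-1],
    [0.35,-0.49,0,0,0,0,-1],
    [0.29,-0.41,0,0,0,0,-1],
    [0.23,-0.32,0,0,0,0,-1],
    [0.17,-0.24,0,0,0,0,-1],
    [0.12,-0.16,0,0,0,0,-1],
    [0.06,-0.08,0,0,0,0,-1],
    [0,0,0,0,0,0,-1],
    [0,0,0,0,0,0,-1],
    [0,0,0,0,0,0,-1]
  ]
}}

```text
time: 21.83
tool_pos: [0.5192, 0.1263, 0.1573]
tool_rot: [0.0, 0.974, 0.228, 0.0]
contact_force: [-0.1, -0.4, -3.2]
gripper_width: 0.132
grasp_force: 58.4
```

```bash
python3 ball.py b6
python3 - <<'E'
from h import *
f=np.load("b6.npz");z=float(f["zu"]);g=cv2.medianBlur(cv2.cvtColor(f["img"],cv2.COLOR_BGR2GRAY),3)
b=cv2.resize(g[110:205,200:315],None,fx=4,fy=4,interpolation=cv2.INTER_CUBIC)
c=cv2.HoughCircles(b,cv2.HOUGH_GRADIENT,1,20,param1=80,param2=25,minRadius=75,maxRadius=160)
for u,v,r in (c[0][:5] if c is not None else []): U,V=200+(u+.5)/4-.5,110+(v+.5)/4-.5;print(U,V,r/4,"as ball",wray(f,U,V,z+.0175),"as ring",wray(f,U,V,z+.007))
E
```

```text
[0.51919978 0.12625197 0.15732209] [3.91266189e-05 9.73697617e-01 2.27844131e-01 2.21573573e-05] [-0.12287657 -0.41440677 -3.19519396] 0.1316947221977628
pocket px [257.04343161 157.14826249] nominal [0.55683909 0.14488748]
pocket px [257.04795564 282.42081521] nominal [0.48156047 0.10761646]
tabtop px [257.33256028 277.72475561] under 0.11042209275408571 deg 26.340359792725728
255.25 163.75 23.525 as ball [0.55532386 0.14522318 0.12792209] as ring [0.55333271 0.1442843  0.11742209]
```

```bash
python3 -c "
from plant import manip
s=manip.state();print(abs(s['joint_vel']).max());print(manip.job_done())"
```

```text
0.009571109790476979
the job is handed in; nothing more can be done
None
```

I've handed the job in, with no verdict returned: the button bottomed out under the stylus, the stylus is back in its holder, and the tray is held about 65 mm above the window with the large ball about 3 mm off its centre; the small ball was out of view at the end, so I didn't check it.

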